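# Hang the peel-wheel rim on its hook

### The arm

A 6-joint arm with a two-finger parallel gripper is mounted at the origin on a cart in front of the work surface, level with it; the furniture and walls round the work are solid. World frame = base frame: x ahead of the robot, y to its left, z up, the work surface at z = 0. Lengths are in mm, angles in rad, forces in N, time in s.
With the tool pointing down it reaches from about 400 to 925 mm from the base axis. Payload 12.5 kg.
Tool frame: the origin (TCP) lies at the very end of the fingers, on their centre line; the grasp point (between the pads) lies 19 mm behind it; z points along the fingers, y is the direction in which the jaws open and shut (so a half turn about z gives the same grasp; the last joint's range is limited). The gripper opens to 95 mm and grips with 3 to 60 N. Pads are 20 mm wide; open, the fingers measure 119 mm over their backs; the gripper's body (75 mm by 180 mm) begins 59 mm behind the grasp point.
Start: joints at [1.162, 0.491, 1.559, -0, 1.092, -0.106], TCP at [186.354, 596.589, 214.661] pointing down, gripper open.
Joint ranges: [-3.1, 3.1], [-0.84, 2.19], [0.05, 2.79], [-1.13, 4.28], [0.06, 2.93], [-2.69, 2.69]. Speed limits (rad/s): [2.22, 2.22, 2.79, 3.14, 3.14, 3.14].

### API

Orientations are given as [roll, pitch, yaw] about the fixed x, y, z axes, in that order (R = Rz(yaw) Ry(pitch) Rx(roll)).
In Python, from cell import env gives the robot as it stands. The module is installed in compiled form; this text tells all that it offers.
- The arm moves only by the tool arm_command, never from a script. Its argument "deltas" is a list that holds one entry, the list of rows, each a list of 5 numbers: the closure, from 0 (fully open) to 1 (shut), then the shift along the world's x, y, z as a fraction of full scale, then the turn about the world's z as a fraction of full scale. In form: [[[grip, dx, dy, dz, twist], ...]]. A call has 1 to 12 rows; each row shifts and turns the pose as measured when the row begins; what a row does not reach is not made up. Full scale, the value 1, is 100 mm for a shift and pi/4 rad for a turn. A row lasts 1/12 s, in which the tool goes at most 41.7 mm and 7.16 degrees, less where a joint would pass 70% of its speed; a pose out of reach is approached as far as the arm can. A call with a number of a shift or a turn outside -1 to 1 is refused whole. A call with a gripper value outside its range is refused whole. The fingers move at their own pace and stop on an object; the grip force is fixed at half the most. Time passes only in rows, so rows that do not move let the fingers close. It gives the time, the measured TCP pose, the force and the opening at its end, in the units of the state.
- env.state(): the state, without advancing time (a new reading comes with each control period).
- env.read_camera(name): name is "scene" or "top" or "wrist"; returns a dict with "frame" (420x560x3 uint8, red, green, blue), "fx", "fy", "cx", "cy" (pixels), "k1" (the pictures are not rectified: a ray, as slopes to the right and down, at radius r is drawn at 1 + k1 r^2 times it, then the intrinsics apply), "R" (3x3) and "t" (3): a world point X has camera coordinates R X + t; the wrist camera has in their place "tool_from_camera" (4x4, takes a point from camera to tool coordinates, whose origin is the TCP and whose axes are the flange's). Camera axes: x right, y down, z forward; pixel columns grow to the right and rows downward; lengths in mm; the calibration is good to about 2 mm. A picture is of the moment at which its call begins: read the wrist's pose just before it. There is no depth.
- env.job_done(): hands the job in, once; it reports no verdict.
The state is a dict: "t": time; "joints": joint angles; "qvel": joint speeds; "tau": joint torques, N m; "eef_pos": TCP position; "tcp_rot": TCP orientation; "ft_force": force on the tool from outside, world axes, zero at the start; "moment": the same for the moment, N m; "opening": opening from 0.0 (shut) to 1.0 (fully open).
Only numpy, scipy, OpenCV 4.12 (cv2) and the standard library are available. Lean on these libraries where they do the work, as an engineer would, in place of code of your own. Each camera call takes 0.05 s, during which the arm holds its last target.

### The job

Two bare wheel rims of the peel tester stand on edge in cradles. Lift the larger rim out of its cradle by the rim and hang it on the hook stand, so that it hangs freely behind the upturned tips and its upper rim rests on both hook arms. Leave the smaller rim standing in its cradle.

Things in the scene. Friction and masses are not known exactly. Their poses are not given: they have to be found in the camera images.
- large_rim: larger bare aluminium wheel rim (no spokes), loose, about 0.25 kg: outer diameter 130 mm, inner 98 mm (16 mm deep), 16 mm wide between flat faces. Origin: centre of the ring; x: the ring's axis. Stands upright, x level, in one of two like cradles (left or right varies), the upper 100 mm free. Grip its top, 65 mm above the origin, from above across the 16 mm width
- small_rim: smaller aluminium rim of the same kind, loose: outer diameter 90 mm, inner 62 mm, 16 mm wide, standing in the other cradle. Origin: centre of the ring; x: the ring's axis. To be left alone
- hook_stand: fixed steel stand: base plate 120 x 100 x 12 mm, post at the back only as high as the two J-shaped arms it carries. Arms: level parallel 8 mm round bars, centre lines 44 mm apart (36 mm gap, free for fingers). Origin: underside of the base, below the arms; x: along the arms, from the tips in to the post; y across, z up
- hook_seat (a point): point midway between the two arms, level with their tops, about 210 mm above the worktop; axes as hook_stand. From it the arms run straight 40 mm forward (-x) to upturned tips, which stand 18 mm above the arm tops at 51 mm forward, and 65 mm back to a cross bar. The ring goes over the tips, its axis along x, then down; hung, its centre is 43 mm below this point

How it is judged:
By the outcome, as a careful person would: the job done as asked, in the order asked, and still so for the second after the job is handed in, with the robot touching nothing.
It also fails if it takes over 48 s, if anything falls off the work surface, if the arm or the gripper's body presses on something with over 40 N, if the wrist force passes 120 N, or if a joint passes its speed limit or range.

## Working session

There is one attempt and no reset: what is moved stays moved. The work goes in short steps, Python scripts to look and compute and a tool call to move; the robot and the scene stay as the last step left them, time stands still between calls to the robot, and variables do not carry over. Pictures are saved under pics/ and viewed, and the job is handed in when it is done.

Besides the shell and the picture viewer there is one more tool, called after "Request:" in YAML: its name, and indented under it one key for each argument. arm_command: Moves the arm, as the interface text tells. Its arguments: {"type":"object","properties":{"deltas":{"type":"array","items":{"type":"array","items":{"type":"array","items":{"type":"number","minimum":-1,"maximum":1}}}}},"required":["deltas"]}

```bash
mkdir -p pics
cat > h.py <<'E'
import numpy as np, cv2, pickle
from cell import env
def snap(n,f):
    s=env.state(); d=env.read_camera(n); cv2.imwrite('pics/'+f+'.png',d['frame'][:,:,::-1]); d['state']=s
    pickle.dump(d,open(f+'.pkl','wb')); return d
def load(f): return pickle.load(open(f+'.pkl','rb'))
E
python3 - <<'E'
from h import *
for n in('scene','top','wrist'):
    d=snap(n,n+'0'); print({k:v for k,v in d.items() if k not in('frame','state')})
print(env.state())
E
```

```text
{'fx': 471.268848035637, 'fy': 471.268848035637, 'cx': 285.0843437042526, 'cy': 208.67305685365693, 'k1': -0.04759202274372929, 'R': array([[ 0.52153718, -0.85305643, -0.01713765],
       [-0.57011615, -0.33347042, -0.7508429 ],
       [ 0.63479646,  0.40136294, -0.66025847]]), 't': array([-207.0258299 ,  501.5494165 ,  508.98695109])}
{'fx': 407.6254941235766, 'fy': 407.6254941235766, 'cx': 276.9973756820782, 'cy': 213.73764361205673, 'k1': -0.06590855534520433, 'R': array([[-0.02393121, -0.9994874 , -0.02126575],
       [-0.98030286,  0.02763268, -0.19555752],
       [ 0.1960449 ,  0.01616695, -0.98046164]]), 't': array([142.93367134, 608.51583423, 929.35875425])}
{'fx': 322.54636598103167, 'fy': 322.54636598103167, 'cx': 276.6044091230881, 'cy': 204.96123394060183, 'k1': -0.020180429068226598, 'tool_from_camera': array([[ 6.43718464e-04, -9.70484575e-01, -2.41162343e-01,
         6.74518253e+01],
       [ 9.99999348e-01,  8.52122921e-04, -7.59878608e-04,
        -1.11538943e+00],
       [ 9.42950428e-04, -2.41161697e-01,  9.70484491e-01,
        -1.70681445e+02],
       [ 0.00000000e+00,  0.00000000e+00,  0.00000000e+00,
         1.00000000e+00]])}
{'t': 0.15, 'joints': array([ 1.16240580e+00,  4.91417273e-01,  1.55928366e+00, -1.34923449e-05,
        1.09167805e+00, -1.05570313e-01]), 'qvel': array([ 0.00023888, -0.00301979, -0.00177646,  0.00129072, -0.0015488 ,
       -0.00150243]), 'tau': array([ 1.46711736e-03, -6.12899995e+01, -2.58280760e+01,  6.92345831e-02,
        4.72542364e-02, -3.46613251e-05]), 'eef_pos': array([186.28372767, 596.42708739, 214.2072435 ]), 'tcp_rot': array([-3.14080944e+00, -7.09572467e-05,  2.83877863e+00]), 'ft_force': array([ 0.77813312, -0.72882728,  0.69884563]), 'moment': array([-0.03658827, -0.0441821 , -0.02920798]), 'opening': 0.9993922444457402}
```

View pics/scene0.png

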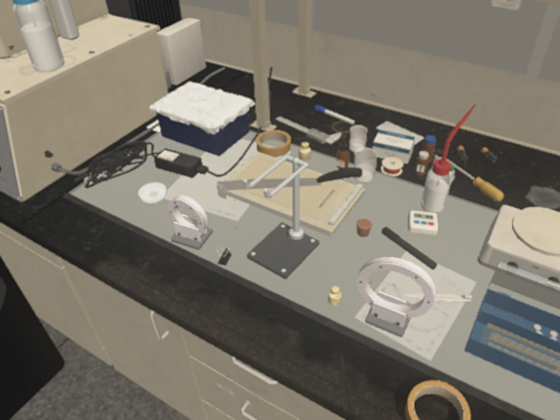

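View pics/top0.png

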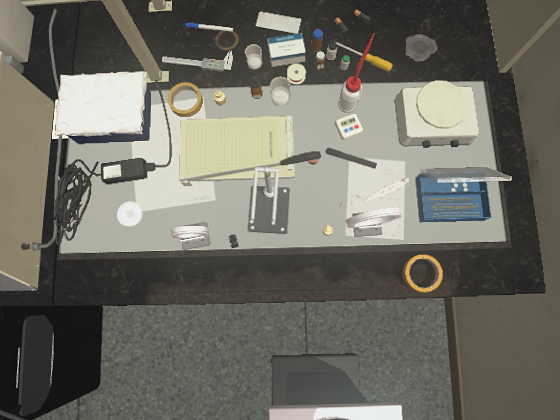

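View pics/wrist0.png

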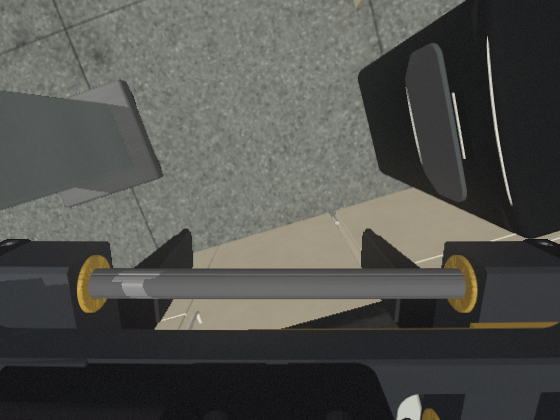

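```bash
cat >> h.py <<'E'
def proj(d,X):
    X=np.atleast_2d(X).astype(float)
    c=X@d['R'].T+d['t']; s=c[:,:2]/c[:,2:]; r2=(s**2).sum(1,keepdims=True); s=s*(1+d['k1']*r2)
    return s*[d['fx'],d['fy']]+[d['cx'],d['cy']]
def ray(d,p):
    K=np.array([[d['fx'],0,d['cx']],[0,d['fy'],d['cy']],[0,0,1]]); 
    s=cv2.undistortPoints(np.array([[p]],float),K,np.array([d['k1'],0,0,0.]))[0,0]
    o=-d['R'].T@d['t']; v=d['R'].T@[s[0],s[1],1]; return o,v/np.linalg.norm(v)
def atz(d,p,z): o,v=ray(d,p); return o+v*(z-o[2])/v[2]
def tri(ds,ps):
    A=np.zeros((3,3));b=np.zeros(3)
    for d,p in zip(ds,ps):
        o,v=ray(d,p);M=np.eye(3)-np.outer(v,v);A+=M;b+=M@o
    return np.linalg.solve(A,b)
def crop(f,x0,y0,x1,y1,k,out):
    im=cv2.imread('pics/'+f+'.png')[y0:y1,x0:x1]; cv2.imwrite('pics/'+out+'.png',cv2.resize(im,None,fx=k,fy=k,interpolation=cv2.INTER_CUBIC))
E
python3 - <<'E'
from h import *
crop('top0',320,170,420,250,8,'t_rim'); crop('top0',230,145,330,245,6,'t_hook')
crop('scene0',340,245,440,335,6,'s_rim'); crop('scene0',210,145,330,275,4.5,'s_hook')
E
```

```text
(no output)
```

View pics/t_rim.png

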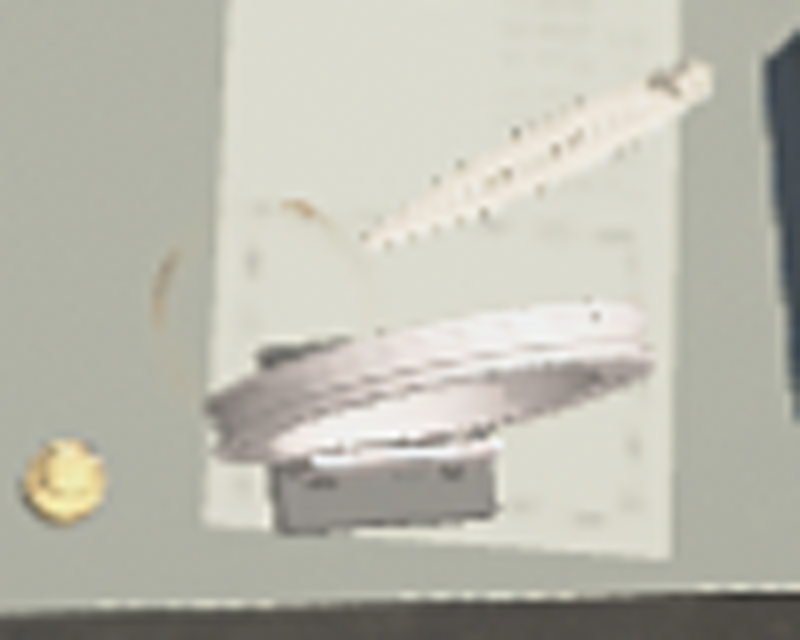

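View pics/t_hook.png

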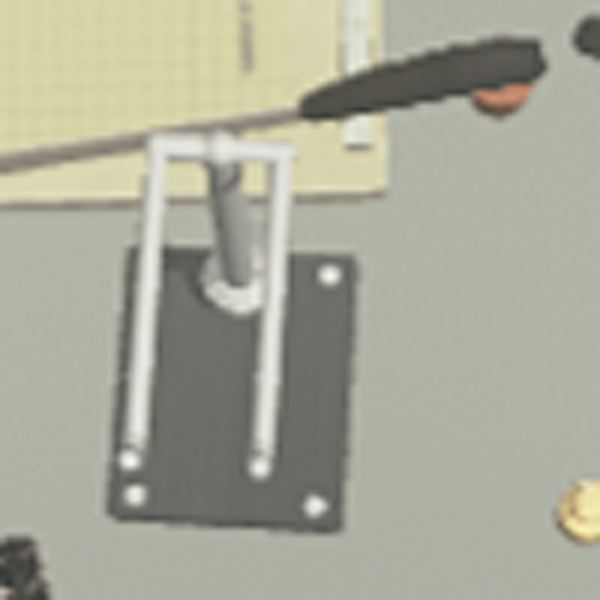

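View pics/s_rim.png

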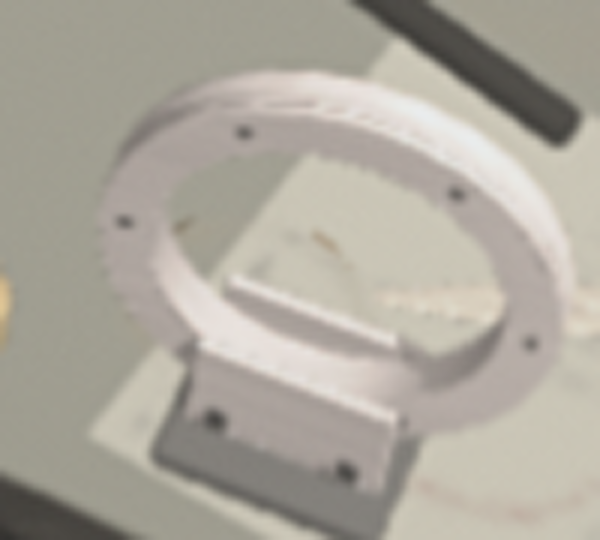

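View pics/s_hook.png

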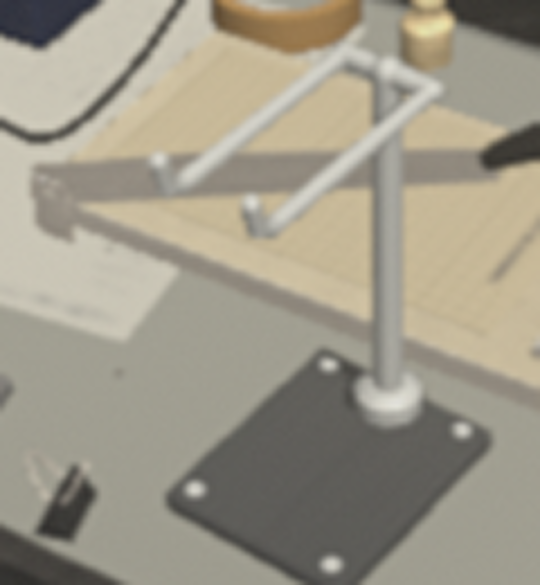

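```bash
cat > fit.py <<'E'
from h import *
from scipy.optimize import least_squares
S=load('scene0');T=load('top0')
def c(L,k,o): return np.array(L,float)/k+o-0.0
Tp=c([(128,458),(260,465),(158,145),(287,153)],6,(230,145))
Sp=c([(160,160),(252,203),(345,48),(437,88)],4.5,(210,145))
for a,b in zip(Tp,Sp): print(tri([T,S],[a,b]).round(1))
Bt=c([(132,247),(357,257),(342,530),(108,517)],6,(230,145)); Bs=c([(325,350),(490,440),(168,498)],4.5,(210,145))
for p in Bt: print('base top',atz(T,p,12).round(1))
for p in Bs: print('base sc',atz(S,p,12).round(1))
M=np.array([(-51,22,226),(-51,-22,226),(65,22,206),(65,-22,206)],float)
def f(p):
    cs,sn=np.cos(p[2]),np.sin(p[2]);R=np.array([[cs,-sn,0],[sn,cs,0],[0,0,1]])
    X=M@R.T+[p[0],p[1],p[3]]
    return np.r_[(proj(T,X)-Tp).ravel(),(proj(S,X)-Sp).ravel()]
r=least_squares(f,[470,0,0,0]);print('hook',r.x.round(3),r.fun.round(1))
th=np.linspace(0,2*np.pi,180)
ss=c([(100,225),(115,160),(165,105),(225,78),(290,70),(365,82),(430,112),(490,155),(545,215),(572,270),(575,330),(545,400),(500,428),(140,315),(180,350)],6,(340,245))
tt=c([(208,405),(215,450),(240,463),(260,378),(330,350),(400,330),(480,312),(560,300),(620,303),(645,320),(655,352),(640,378),(560,405)],8,(320,170))
def g(p):
    x,y,z,w=p
    X=np.array([(s*8,65*np.cos(a),65*np.sin(a)) for s in(-1,1) for a in th])
    cs,sn=np.cos(w),np.sin(w);R=np.array([[cs,-sn,0],[sn,cs,0],[0,0,1]]);X=X@R.T+[x,y,z]
    o=[]
    for d,q in((S,ss),(T,tt)):
        h=cv2.convexHull(proj(d,X).astype(np.float32))
        o+=[cv2.pointPolygonTest(h,tuple(map(float,a)),True) for a in q]
    return np.array(o)
p0=atz(T,(373,222),80)
r=least_squares(g,[p0[0],p0[1],80,0.2],diff_step=1e-3,loss='soft_l1')
print('rim',p0,r.x.round(3),r.fun.round(1))
E
python3 fit.py
```

```text
[565.6 176.6 223. ]
[561.7 132.5 223.2]
[680.2 165.8 208.2]
[676.3 120.4 206.9]
base top [696.7 191.   12. ]
base top [689.4  93.9  12. ]
base top [570.7 103.8  12. ]
base top [578.9 202.5  12. ]
base sc [698.4 191.3  12. ]
base sc [685.2  94.1  12. ]
base sc [580.1 201.   12. ]
hook [ 6.14004e+02  1.49376e+02 -8.90000e-02 -6.63000e-01] [ 0.3 -0.   0.1  0.1  0.3  0.1 -0.5 -0.1  0.1 -0.8  0.2 -0.8  0.2  1.2
 -0.7  0.4]
rim [ 581.95738791 -100.48481691   80.        ] [ 5.89870e+02 -1.01013e+02  8.51250e+01  1.28000e-01] [-0.3 -1.1  0.1 -0.2 -0.7 -0.5  0.5  1.4  1.5  0.7 -0.8 -0.9 -0.3  0.9
  1.7  0.3  0.2 -0.2  1.4  0.7  0.2 -0.2 -0.6 -0.2  0.1 -0.3  0.6  0.9]
```

Request:
arm_command:
  deltas:
    - [[0,0.1,-0.33,0.1,0],[0,0.15,-0.35,0.1,-0.1],[0,0.18,-0.33,0.1,-0.12],[0,0.18,-0.33,0.1,-0.12],[0,0.18,-0.33,0.1,-0.12],[0,0.18,-0.33,0.1,-0.12],[0,0.18,-0.33,0.05,-0.12],[0,0.18,-0.33,0.05,-0.12],[0,0.18,-0.33,0.05,-0.12],[0,0.18,-0.33,0.05,-0.12],[0,0.18,-0.33,0,-0.12],[0,0.18,-0.33,0,-0.12]]

```text
t: 1.15
eef_pos: [391.7, 183.7, 294.2]
tcp_rot: [-3.138, -0.002, 1.783]
ft_force: [0.8, -0.1, -1.1]
opening: 1.0
```

Request:
arm_command:
  deltas:
    - [[0,0.1,-0.35,0,-0.05],[0,0.15,-0.35,0,-0.05],[0,0.2,-0.32,0,0],[0,0.23,-0.3,0,0],[0,0.23,-0.3,0,0],[0,0.23,-0.3,0,0],[0,0.23,-0.3,0,0],[0,0.23,-0.25,0,0],[0,0.2,-0.2,0,0],[0,0.2,-0.15,0,0],[0,0.1,0,0,0],[0,0,0,0,0]]

```text
t: 2.15
eef_pos: [609.5, -123.3, 292.1]
tcp_rot: [-3.137, -0.002, 1.683]
ft_force: [0.0, 0.3, 1.0]
opening: 1.0
```

Run:
```python
from h import *
d=snap('wrist','wrist1'); print(d['state']['eef_pos'],d['state']['tcp_rot'])
```

```text
[ 609.47086396 -123.27742753  292.10637916] [-3.13711761e+00 -1.97506566e-03  1.68336059e+00]
```

View pics/wrist1.png

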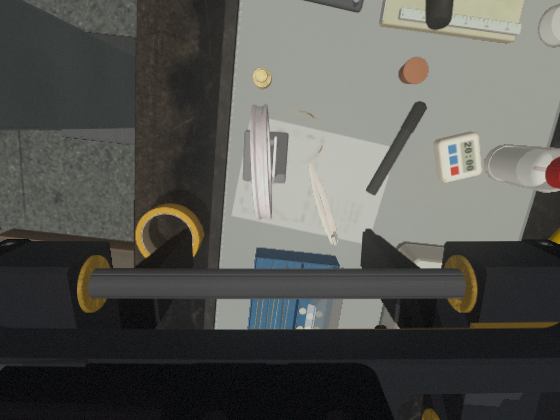

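```bash
cat >> h.py <<'E'
from scipy.spatial.transform import Rotation as Ro
def wcam(f):
    d=load(f); s=d['state']; B=np.eye(4); B[:3,:3]=Ro.from_euler('xyz',s['tcp_rot']).as_matrix(); B[:3,3]=s['eef_pos']
    W=np.linalg.inv(B@d['tool_from_camera']); d['R']=W[:3,:3]; d['t']=W[:3,3]; return d
E
python3 - <<'E'
from h import *
crop('wrist1',225,95,300,230,4.4,'w_rim')
d=wcam('wrist1')
x,y,z,w=589.87,-101,85.1,.128
for s in(-8,8):
  X=np.array([(s,65*np.cos(a),65*np.sin(a)) for a in np.radians([0,30,60,90,120,150,180])])
  R=Ro.from_euler('z',w).as_matrix(); print(((proj(d,X@R.T+[x,y,z])-[225,95])*4.4).round(0).tolist())
E
```

```text
[[131.0, 40.0], [123.0, 70.0], [118.0, 177.0], [120.0, 328.0], [127.0, 462.0], [137.0, 533.0], [146.0, 531.0]]
[[194.0, 39.0], [191.0, 69.0], [190.0, 176.0], [192.0, 327.0], [196.0, 461.0], [200.0, 532.0], [203.0, 530.0]]
```

View pics/w_rim.png

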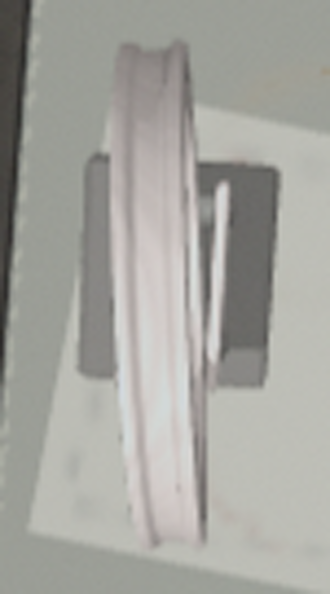

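```bash
cat >> fit.py <<'E'
W=wcam('wrist1')
ww=c([(120,42),(180,40),(112,100),(110,177),(112,250),(115,328),(122,400),(128,462),(138,520),(148,547),(205,545),(207,500),(188,100)],4.4,(225,95))
def g2(p,full=0):
    x,y,z,w=p
    X=np.array([(s*8,65*np.cos(a),65*np.sin(a)) for s in(-1,1) for a in th])
    R=Ro.from_euler('z',w).as_matrix();X=X@R.T+[x,y,z]
    o=[]
    for d,q in((S,ss),(T,tt),(W,ww)):
        h=cv2.convexHull(proj(d,X).astype(np.float32))
        o+=[cv2.pointPolygonTest(h,tuple(map(float,a)),True) for a in q]
    return np.array(o)
for sel in(slice(None),slice(28,None)):
    r=least_squares(lambda p:np.r_[g2(p)[sel],(p[2]-85)*.1],[590,-101,85,0.15],diff_step=1e-3,loss='soft_l1')
    print('rim',r.x.round(3),r.fun.round(1))
E
python3 fit.py|tail -8
```

```text
hook [ 6.14004e+02  1.49376e+02 -8.90000e-02 -6.63000e-01] [ 0.3 -0.   0.1  0.1  0.3  0.1 -0.5 -0.1  0.1 -0.8  0.2 -0.8  0.2  1.2
 -0.7  0.4]
rim [ 581.95738791 -100.48481691   80.        ] [ 5.89870e+02 -1.01013e+02  8.51250e+01  1.28000e-01] [-0.3 -1.1  0.1 -0.2 -0.7 -0.5  0.5  1.4  1.5  0.7 -0.8 -0.9 -0.3  0.9
  1.7  0.3  0.2 -0.2  1.4  0.7  0.2 -0.2 -0.6 -0.2  0.1 -0.3  0.6  0.9]
rim [ 5.89265e+02 -1.01534e+02  8.64190e+01  1.53000e-01] [-0.3 -1.2 -0.2 -0.4 -0.7 -0.3  0.9  2.   2.2  1.2 -0.5 -1.  -0.7  1.1
  1.9  0.1 -0.2  0.4  0.6  0.  -0.2 -0.4 -0.5  0.2  0.4  0.1  0.3  0.7
 -0.1  0.1  0.  -0.2 -0.1 -0.2  0.2  0.2  0.6 -0.8 -0.8  0.2  0.9  0.1]
rim [ 5.89418e+02 -1.01753e+02  8.81150e+01  1.60000e-01] [-0.2 -0.   0.4  0.   0.  -0.2  0.2  0.1  0.4 -0.1 -0.2  0.5  0.6  0.3]
```

Request:
arm_command:
  deltas:
    - [[0,-0.2,0.21,0,0.055],[0,0,0,0,0],[0,0,0,-0.3,0],[0,0,0,-0.3,0],[0,0,0,-0.15,0],[0,0,0,0,0]]

```text
t: 2.7
eef_pos: [583.8, -98.2, 216.6]
tcp_rot: [-3.139, -0.001, 1.731]
ft_force: [-0.5, -0.4, 1.0]
opening: 1.001
```

Run:
```python
from h import *
d=snap('wrist','wrist2'); print(d['state']['eef_pos'],d['state']['tcp_rot'])
d=wcam('wrist2')
im=cv2.imread('pics/wrist2.png')
x,y,z,w=589.3,-101.7,86,.155
for s in(-8,8):
  X=np.array([(s,65*np.cos(a),65*np.sin(a)) for a in np.linspace(0,np.pi,30)])
  R=Ro.from_euler('z',w).as_matrix(); cv2.polylines(im,[proj(d,X@R.T+[x,y,z]).round().astype(int)],False,(0,255,0),1)
cv2.imwrite('pics/wrist2o.png',im[:,150:400])
cv2.imwrite('pics/wrist2o.png',cv2.resize(im[60:320,170:390],None,fx=2.2,fy=2.2))
```

```text
[583.80474347 -98.18384592 216.57309072] [-3.13875964e+00 -9.12131255e-04  1.73136603e+00]
```

View pics/wrist2o.png

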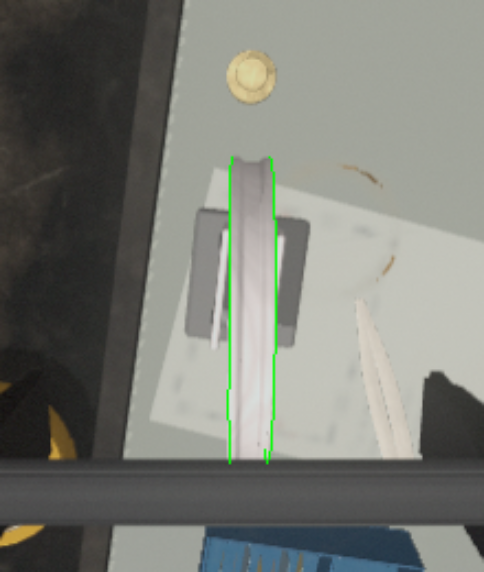

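Request:
arm_command:
  deltas:
    - [[0,0.055,-0.035,0,0],[0,0,0,-0.2,0],[0,0,0,-0.2,0],[0,0,0,-0.2,0],[0,0,0,-0.2,0],[0,0,0,-0.1,0],[0,0,0,0,0]]

```text
t: 3.33
eef_pos: [595.5, -103.4, 136.0]
tcp_rot: [3.128, 0.007, 1.732]
ft_force: [0.1, -0.7, -0.2]
opening: 0.997
```

Request:
arm_command:
  deltas:
    - [[0,0,0,0,0],[0,0,0,0,0]]

```text
t: 3.5
eef_pos: [596.6, -103.8, 138.1]
tcp_rot: [3.126, 0.008, 1.732]
ft_force: [0.0, -0.4, -0.2]
opening: 0.999
```

Request:
arm_command:
  deltas:
    - [[0,-0.07,0.02,-0.06,-0.01],[0,0,0,-0.05,0],[0,0,0,0,0],[0,0,0,0,0]]

```text
t: 3.83
eef_pos: [590.1, -101.9, 129.5]
tcp_rot: [3.121, 0.01, 1.724]
ft_force: [0.7, 0.1, 0.7]
opening: 0.999
```

Request:
arm_command:
  deltas:
    - [[0,0,0,-0.03,0],[0.5,0,0,0,0],[1,0,0,0,0],[1,0,0,0,0],[1,0,0,0,0],[1,0,0,0,0],[1,0,0,0,0],[1,0,0,0,0]]

```text
t: 4.5
eef_pos: [590.6, -102.0, 126.8]
tcp_rot: [3.12, 0.011, 1.724]
ft_force: [-0.2, -0.5, 0.9]
opening: 0.568
```

Request:
arm_command:
  deltas:
    - [[1,0,0,0,0],[1,0,0,0,0],[1,0,0,0,0],[1,0,0,0,0],[1,0,0,0,0],[1,0,0,0,0],[1,0,0,0,0],[1,0,0,0,0]]

```text
t: 5.17
eef_pos: [590.0, -102.1, 126.8]
tcp_rot: [3.122, 0.01, 1.724]
ft_force: [-0.0, -0.5, 0.5]
opening: 0.167
```

Request:
arm_command:
  deltas:
    - [[1,0,0,0,0],[1,0,0,0,0],[1,0,0,0.05,0],[1,0,0,0.1,0],[1,0,0,0.12,0],[1,0,0,0.15,0],[1,0,0,0.15,0],[1,0,0,0.15,0],[1,0,0,0.15,0],[1,0,0,0.15,0],[1,0,0,0.1,0],[1,0,0,0,0]]

```text
t: 6.17
eef_pos: [589.2, -101.3, 248.9]
tcp_rot: [3.121, 0.01, 1.724]
ft_force: [0.0, -0.0, -2.9]
opening: 0.166
```

Run:
```python
from h import *
d=snap('scene','scene1'); print(env.state())
```

```text
{'t': 6.2167, 'joints': array([-2.80463485e-01,  4.11858928e-01,  1.60063953e+00, -3.81587738e-04,
        1.10702405e+00, -4.33901980e-01]), 'qvel': array([-0.00066674,  0.02616098,  0.03263126,  0.00023216, -0.02803468,
        0.00096879]), 'tau': array([-7.17105553e-02, -5.74821246e+01, -2.73059535e+01,  5.21373341e-02,
        2.25566863e-01,  1.54336485e-03]), 'eef_pos': array([ 589.03866073, -101.19320146,  247.97368293]), 'tcp_rot': array([3.12171216, 0.00959099, 1.72430641]), 'ft_force': array([-0.11724613,  0.37547758, -2.58935871]), 'moment': array([-0.1016956 ,  0.05385473, -0.01134512]), 'opening': 0.16539858059064314}
```

View pics/scene1.png

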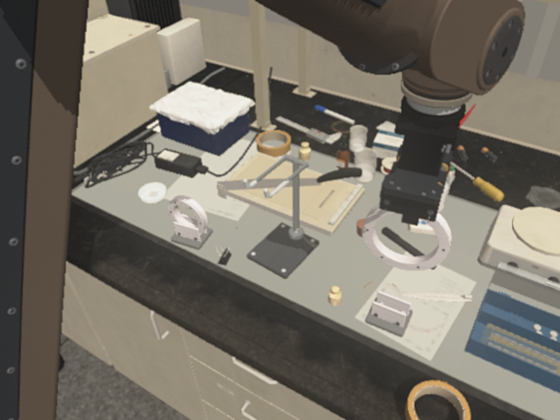

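Request:
arm_command:
  deltas:
    - [[1,-0.1,0,0,0],[1,-0.15,0.08,0,-0.03],[1,-0.15,0.15,0,-0.03],[1,-0.15,0.22,0,-0.04],[1,-0.1,0.28,0,-0.04],[1,0,0.3,0,-0.04],[1,0,0.3,0,-0.04],[1,0,0.3,0,-0.04],[1,0,0.28,0,-0.03],[1,0,0.2,0,-0.02],[1,0,0.1,0,0],[1,0,0,0,0]]

```text
t: 7.22
eef_pos: [507.5, 126.8, 239.3]
tcp_rot: [3.138, 0.009, 1.466]
ft_force: [0.4, -0.0, -3.1]
opening: 0.167
```

Request:
arm_command:
  deltas:
    - [[1,0,0,0,0],[1,0,0,0,0],[1,0,0,0,0]]

```text
t: 7.47
eef_pos: [506.5, 124.8, 238.3]
tcp_rot: [3.14, 0.011, 1.468]
ft_force: [0.4, 0.3, -2.4]
opening: 0.166
```

Run:
```python
from h import *
for n in('scene','top','wrist'): d=snap(n,n+'2')
s=env.state();print(s['eef_pos'],s['tcp_rot'],s['opening'],s['ft_force'])
crop('scene2',200,120,340,240,5.5,'s2c'); crop('top2',210,140,320,250,5.4,'t2c')
```

```text
[506.73127707 124.96685628 238.51556019] [3.13959115 0.01038066 1.46727971] 0.16629322142651337 [ 0.1341938   0.37484669 -1.72461138]
```

View pics/s2c.png

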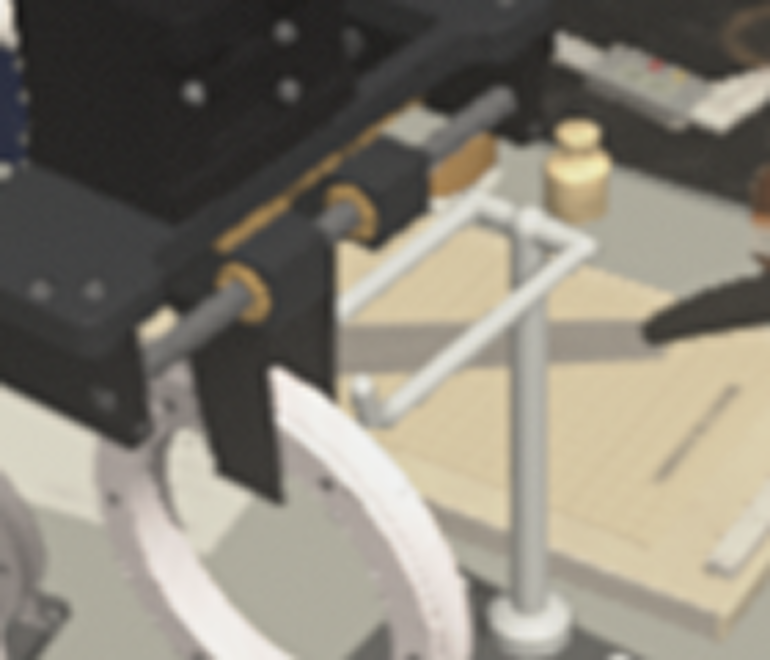

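View pics/t2c.png

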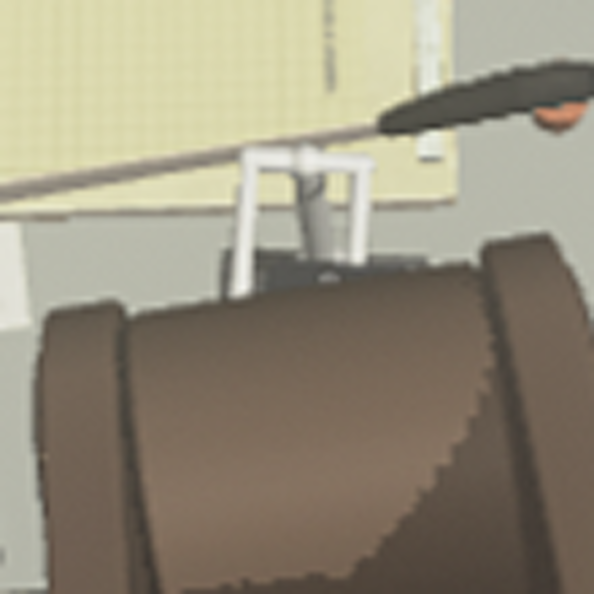

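View pics/wrist2.png

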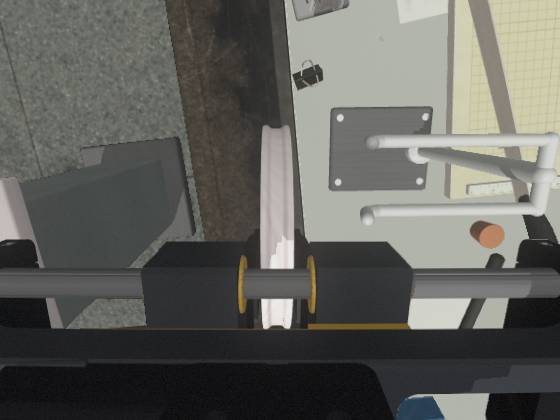

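```bash
cat > fit2.py <<'E'
exec(open('fit.py').read().split("th=np")[0])
W=wcam('wrist2')
R=Ro.from_euler('z',r.x[2]).as_matrix(); print(proj(W,M@R.T+[r.x[0],r.x[1],r.x[3]]).round(1))
Wp=np.array([(372.5,142),(367.5,214),(548,141),(541,210)],float)
def f2(p):
    R=Ro.from_euler('z',p[2]).as_matrix();X=M@R.T+[p[0],p[1],p[3]]
    return np.r_[(proj(T,X)-Tp).ravel(),(proj(S,X)-Sp).ravel(),(proj(W,X)-Wp).ravel()*.7]
q=least_squares(f2,r.x);print(q.x.round(3),q.fun.round(1))
q=least_squares(lambda p:f2(p)[16:],q.x);print('W only',q.x.round(3),q.fun.round(1))
E
python3 fit2.py
python3 -c "
from h import *
crop('wrist2',330,110,560,230,3.4,'w2c')"
```

```text
[565.6 176.6 223. ]
[561.7 132.5 223.2]
[680.2 165.8 208.2]
[676.3 120.4 206.9]
base top [696.7 191.   12. ]
base top [689.4  93.9  12. ]
base top [570.7 103.8  12. ]
base top [578.9 202.5  12. ]
base sc [698.4 191.3  12. ]
base sc [685.2  94.1  12. ]
base sc [580.1 201.   12. ]
hook [ 6.14004e+02  1.49376e+02 -8.90000e-02 -6.63000e-01] [ 0.3 -0.   0.1  0.1  0.3  0.1 -0.5 -0.1  0.1 -0.8  0.2 -0.8  0.2  1.2
 -0.7  0.4]
[[371.7 142. ]
 [367.3 217.3]
 [546.2 138.2]
 [533.5 206. ]]
[ 6.14243e+02  1.49209e+02 -1.01000e-01  1.16300e+00] [ 0.  -0.5 -0.2 -0.   0.7 -0.4 -0.1 -0.3 -0.  -1.9 -0.  -1.8  0.7  0.4
 -0.2 -0.2  0.8 -0.5  0.5  2.4  0.7 -0.8 -4.  -1.4]
W only [ 6.13511e+02  1.49624e+02 -1.07000e-01  3.26500e+00] [ 0.8 -1.1  0.1  2.4  1.9 -0.6 -3.2 -0.7]
```

View pics/w2c.png

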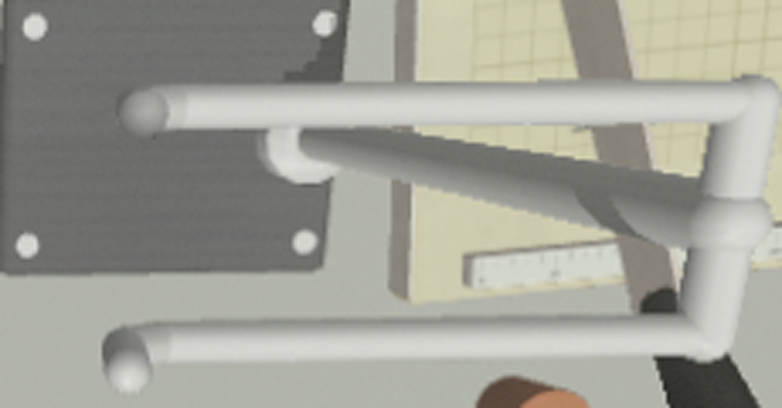

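Request:
arm_command:
  deltas:
    - [[1,0,0.1,0,0],[1,0,0.15,0,0],[1,0,0.1,0,0],[1,0,0,0,0],[1,0,0,0,0],[1,0,0,0,0]]

```text
t: 8.12
eef_pos: [507.2, 161.3, 238.6]
tcp_rot: [3.139, 0.01, 1.465]
ft_force: [-0.9, -0.1, -3.0]
opening: 0.163
```

Run:
```python
from h import *
for n in('scene','wrist'): d=snap(n,n+'3')
s=env.state();print(s['eef_pos'],s['tcp_rot'],s['opening'],s['ft_force'])
crop('scene3',200,120,340,240,5.5,'s3c')
W=wcam('wrist3'); R=Ro.from_euler('z',-.1).as_matrix()
M=np.array([(-51,22,228),(-51,-22,228),(65,22,206),(65,-22,206)],float)
print(proj(W,M@R.T+[614,149.3,0]).round(1))
```

```text
[507.17735332 160.9711234  238.64737566] [3.13919456 0.01033149 1.46438568] 0.16386977067697692 [-0.35718056 -0.40941428 -2.41441726]
[[374.3 204.6]
 [369.1 273.8]
 [540.3 195.1]
 [527.6 257.4]]
```

View pics/s3c.png

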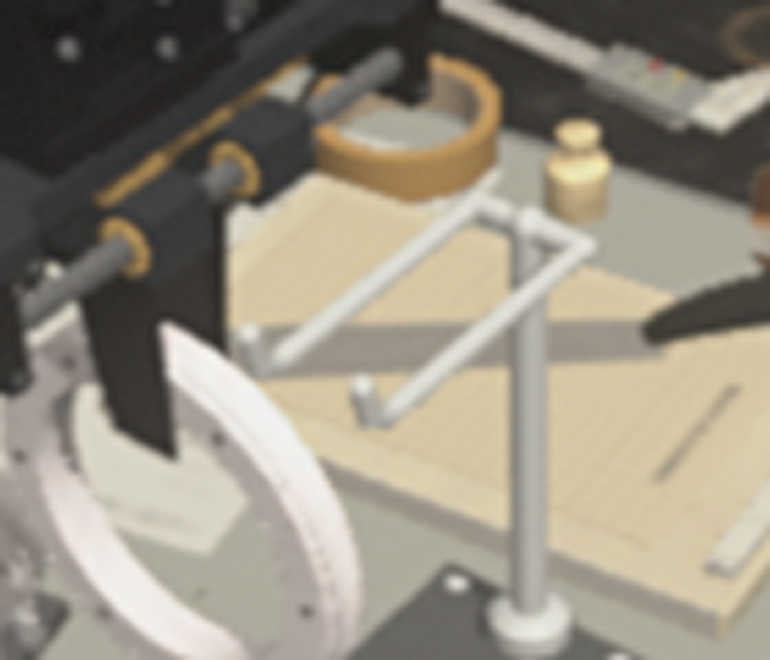

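View pics/wrist3.png

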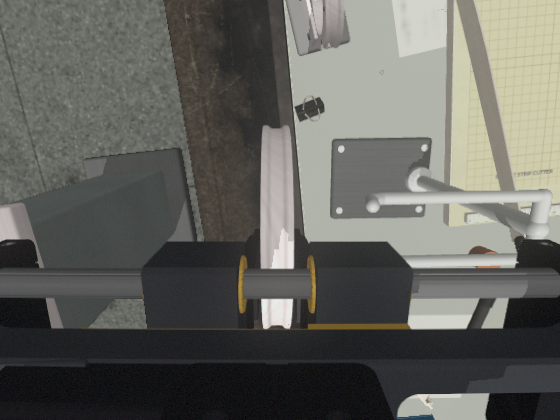

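Request:
arm_command:
  deltas:
    - [[1,0.05,-0.005,0.02,0],[1,0.1,-0.01,0,0],[1,0.12,-0.012,0,0],[1,0.12,-0.012,0,0],[1,0.1,-0.01,0,0],[1,0,0,0,0],[1,0,0,0,0]]

```text
t: 8.8
eef_pos: [562.2, 153.4, 241.3]
tcp_rot: [3.138, 0.01, 1.462]
ft_force: [0.5, -0.2, -3.0]
opening: 0.166
```

Run:
```python
from h import *
for n in('scene','wrist'): d=snap(n,n+'4')
s=env.state();print(s['eef_pos'],s['tcp_rot'],s['opening'],s['ft_force'])
crop('scene4',200,120,340,240,5.5,'s4c')
```

```text
[561.66057566 153.56916252 241.38054763] [3.13758272 0.01032539 1.4624321 ] 0.16467310501153176 [ 0.00346356 -0.1815803  -2.64528403]
```

View pics/s4c.png

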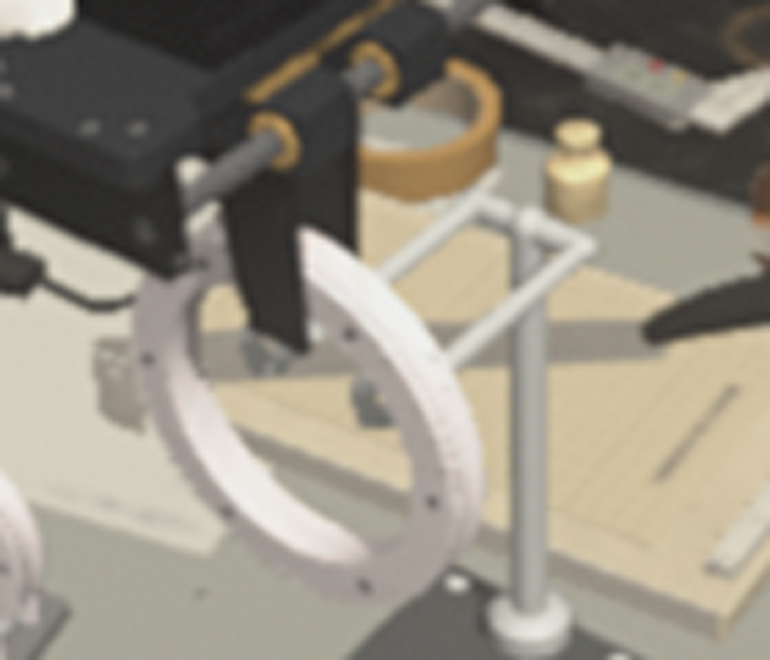

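Request:
arm_command:
  deltas:
    - [[1,0.05,-0.004,0,0],[1,0.1,-0.008,0,0],[1,0.12,-0.008,0,0],[1,0.12,-0.01,0,0],[1,0.06,-0.005,0,0],[1,0,0,0,0],[1,0,0,0,0]]

```text
t: 9.48
eef_pos: [609.6, 150.0, 242.1]
tcp_rot: [3.137, 0.01, 1.463]
ft_force: [-0.3, -1.3, -1.8]
opening: 0.168
```

Run:
```python
from h import *
for n in('scene','wrist'): d=snap(n,n+'5')
s=env.state();print(s['eef_pos'],s['tcp_rot'],s['opening'],s['ft_force'])
crop('scene5',200,100,340,220,5.5,'s5c')
```

```text
[609.25628275 150.07171118 242.17976689] [3.13697116 0.01017974 1.46351369] 0.1647291534457665 [ 0.74674923  0.54640689 -2.13428237]
```

View pics/s5c.png

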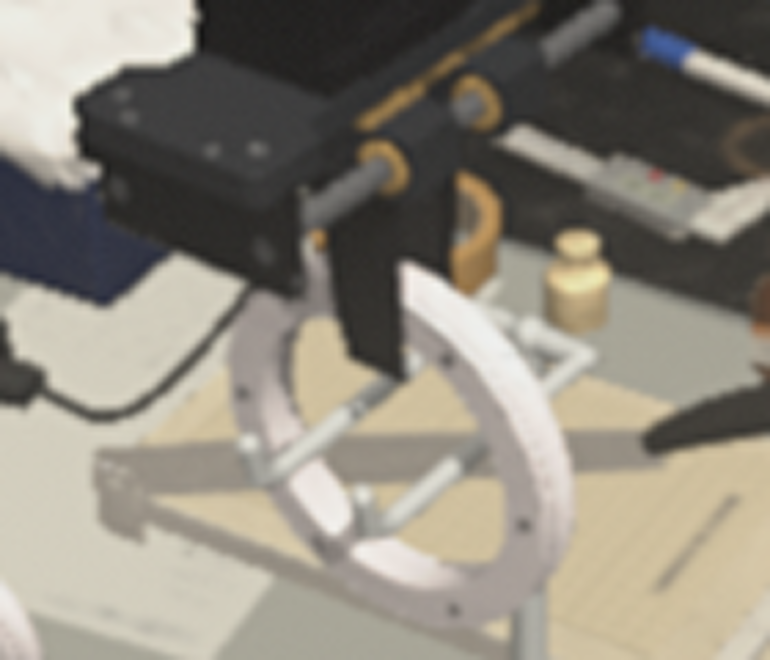

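View pics/wrist5.png

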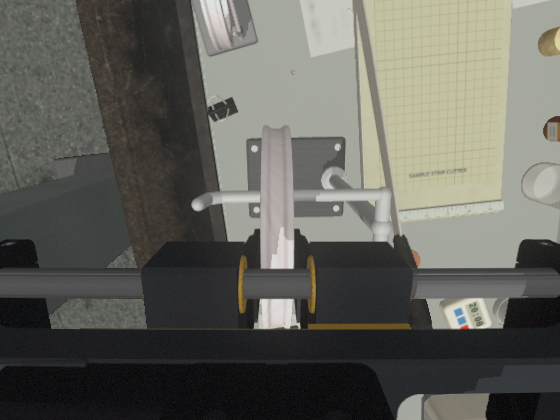

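Request:
arm_command:
  deltas:
    - [[1,0.02,0,-0.08,0],[1,0,0,-0.1,0],[1,0,0,-0.06,0],[1,0,0,0,0],[1,0,0,0,0]]

```text
t: 10.0
eef_pos: [609.7, 150.4, 215.4]
tcp_rot: [3.138, 0.01, 1.464]
ft_force: [-0.2, 0.8, -2.3]
opening: 0.164
```

Request:
arm_command:
  deltas:
    - [[1,0,0,-0.03,0],[1,0,0,0,0],[1,0,0,0,0]]

```text
t: 10.25
eef_pos: [609.6, 150.4, 212.0]
tcp_rot: [3.138, 0.011, 1.464]
ft_force: [-0.3, -0.5, -3.1]
opening: 0.167
```

Request:
arm_command:
  deltas:
    - [[1,0,0,-0.025,0],[1,0,0,0,0],[1,0,0,0,0]]

```text
t: 10.5
eef_pos: [609.8, 150.4, 209.7]
tcp_rot: [3.138, 0.01, 1.464]
ft_force: [-0.0, -0.1, -2.7]
opening: 0.164
```

Request:
arm_command:
  deltas:
    - [[1,0,0,-0.02,0],[1,0,0,0,0],[1,0,0,0,0]]

```text
t: 10.75
eef_pos: [609.9, 150.4, 207.8]
tcp_rot: [3.137, 0.01, 1.464]
ft_force: [0.2, 0.6, -2.4]
opening: 0.163
```

Request:
arm_command:
  deltas:
    - [[1,0,0,-0.02,0],[1,0,0,0,0],[1,0,0,0,0]]

```text
t: 11.0
eef_pos: [610.0, 150.4, 205.8]
tcp_rot: [3.137, 0.01, 1.464]
ft_force: [-0.0, 0.8, -1.9]
opening: 0.165
```

Request:
arm_command:
  deltas:
    - [[1,0,0,-0.015,0],[1,0,0,0,0],[1,0,0,0,0]]

```text
t: 11.25
eef_pos: [610.2, 150.4, 205.4]
tcp_rot: [3.135, 0.01, 1.464]
ft_force: [-1.5, -0.1, -2.7]
opening: 0.167
```

Run:
```python
from h import *
for n in('scene',): d=snap(n,n+'6')
s=env.state();print(s['eef_pos'],s['tcp_rot'],s['opening'],s['ft_force'])
crop('scene6',200,100,340,220,5.5,'s6c')
```

```text
[610.17366305 150.40266731 205.30536381] [3.13543688 0.01003004 1.46430634] 0.16700023958224386 [-0.47455685  0.42699659 -1.9809985 ]
```

View pics/s6c.png

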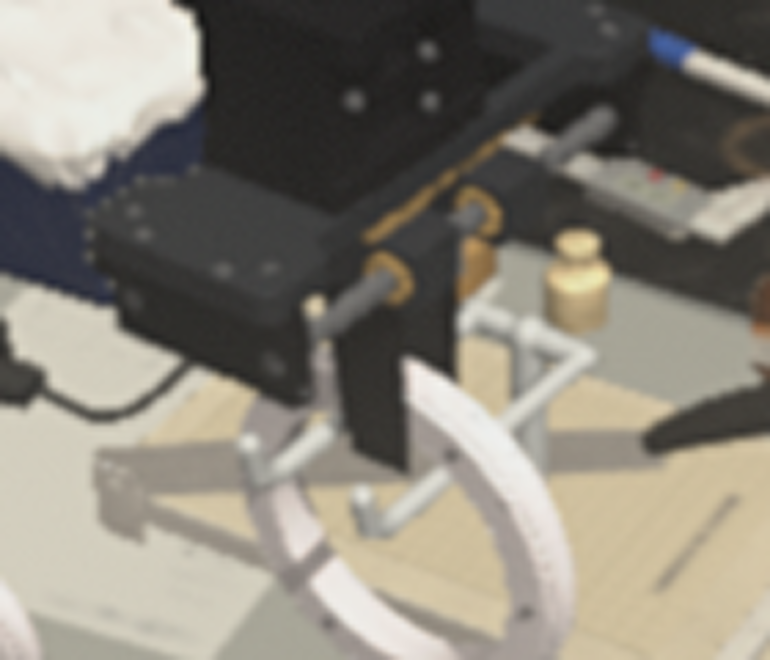

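Request:
arm_command:
  deltas:
    - [[1,0,0,-0.02,0],[1,0,0,0,0],[1,0,0,0,0]]

```text
t: 11.55
eef_pos: [610.4, 150.5, 204.5]
tcp_rot: [3.134, 0.01, 1.464]
ft_force: [-0.4, 0.0, -2.1]
opening: 0.167
```

Request:
arm_command:
  deltas:
    - [[1,0,0,-0.02,0],[1,0,0,0,0],[1,0,0,0,0]]

```text
t: 11.8
eef_pos: [610.6, 150.5, 204.6]
tcp_rot: [3.132, 0.009, 1.464]
ft_force: [1.1, -0.7, -1.4]
opening: 0.165
```

Request:
arm_command:
  deltas:
    - [[1,0,0,-0.02,0],[1,0,0,0,0],[1,0,0,0,0]]

```text
t: 12.05
eef_pos: [610.8, 150.4, 204.4]
tcp_rot: [3.13, 0.009, 1.464]
ft_force: [-1.2, -0.8, -0.7]
opening: 0.169
```

Request:
arm_command:
  deltas:
    - [[0.78,0,0,0,0],[0.7,0,0,0,0],[0.65,0,0,0,0],[0.6,0,0,0,0],[0.6,0,0,0,0],[0.6,0,0,0,0]]

```text
t: 12.55
eef_pos: [611.2, 150.7, 203.0]
tcp_rot: [3.13, 0.009, 1.464]
ft_force: [1.0, -0.4, 1.6]
opening: 0.396
```

Run:
```python
from h import *
for n in('scene','wrist'): d=snap(n,n+'7')
s=env.state();print(s['eef_pos'],s['tcp_rot'],s['opening'],s['ft_force'])
crop('scene7',200,100,340,220,5.5,'s7c')
```

```text
[611.15265507 150.70789915 203.04683131] [3.13019795 0.00860311 1.46425984] 0.4015687131571835 [-0.40732562  0.56205817 -0.27090145]
```

View pics/s7c.png

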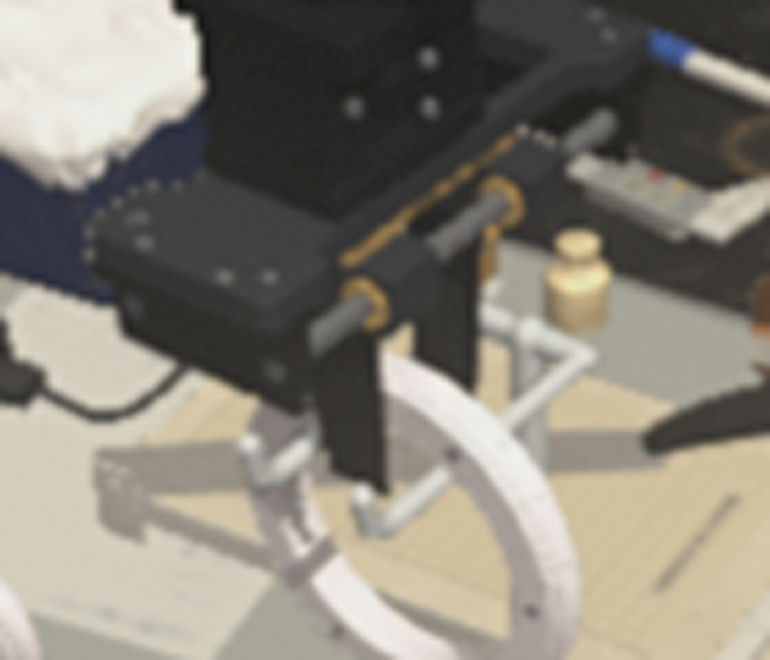

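View pics/wrist7.png

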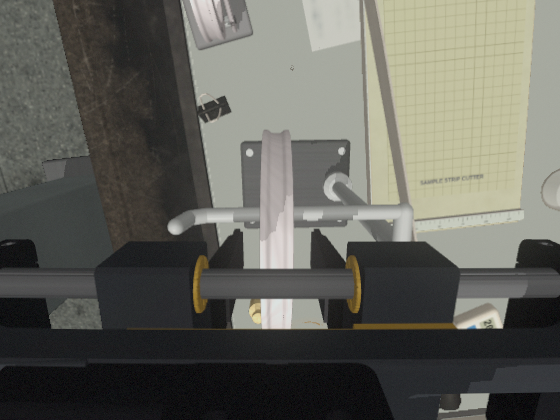

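Request:
arm_command:
  deltas:
    - [[0.6,0,0,0.05,0],[0.6,0,0,0.08,0],[0.6,0,0,0.1,0],[0.6,0,0,0.15,0],[0.6,0,0,0.2,0],[0.6,0,0,0.2,0],[0.6,0,0,0.2,0],[0.6,0,0,0.2,0],[0.6,0,0,0.2,0],[0.6,0,0,0.1,0],[0.6,0,0,0,0],[0.6,0,0,0,0]]

```text
t: 13.65
eef_pos: [609.5, 150.6, 369.1]
tcp_rot: [3.123, 0.007, 1.464]
ft_force: [-0.3, -0.5, -0.5]
opening: 0.401
```

Run:
```python
from h import *
for n in('scene','wrist'): d=snap(n,n+'8')
s=env.state();print(s['t'],s['eef_pos'],s['tcp_rot'],s['opening'],s['ft_force'])
crop('scene8',200,100,340,220,5.5,'s8c')
```

```text
13.75 [609.43348898 150.52375984 368.16976042] [3.12441733 0.00706303 1.46431014] 0.39975107173703234 [-0.38029919 -0.32816843 -0.15780799]
```

View pics/scene8.png

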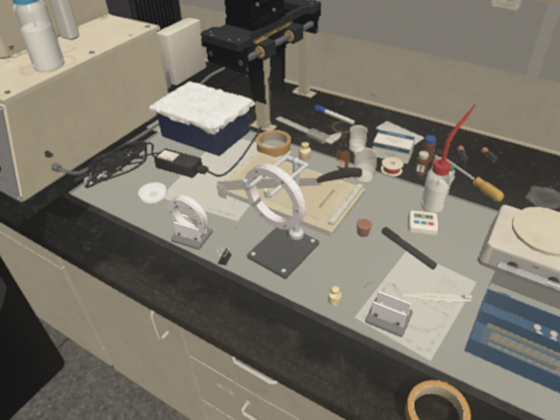

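View pics/s8c.png

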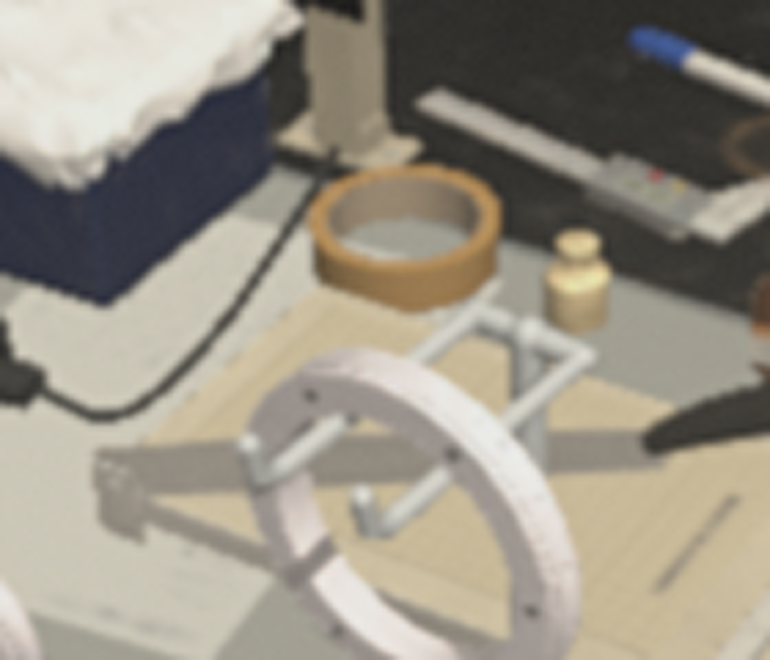

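View pics/wrist8.png

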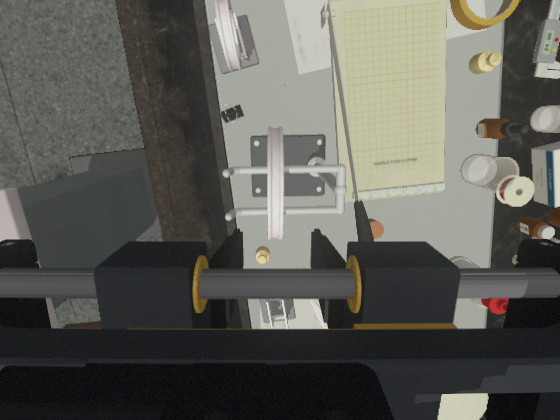

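Request:
arm_command:
  deltas:
    - [[0.6,0,0,0,0],[0.6,0,0,0,0],[0.6,0,0,0,0],[0.6,0,0,0,0],[0.6,0,0,0,0],[0.6,0,0,0,0],[0.6,0,0,0,0],[0.6,0,0,0,0]]

```text
t: 14.42
eef_pos: [608.8, 150.4, 364.1]
tcp_rot: [3.131, 0.009, 1.464]
ft_force: [0.2, -0.3, 0.2]
opening: 0.4
```

Run:
```python
from h import *
a=load('scene8')['frame'].astype(int); b=snap('scene','scene9')['frame'].astype(int)
print(abs(a-b)[140:260,150:320].max(), abs(a-b)[140:260,150:320].mean())
print(env.job_done())
```

```text
4 0.5619607843137255
the job is handed in; nothing more can be done
None
```

The large rim was gripped at its top, lifted out of the right-hand cradle, passed over the hook tips and lowered onto both arms. I then opened the gripper, moved it straight up clear of the rim and handed the job in at about 14.5 s of the 48 s allowed.

- **Hang:** the last scene and wrist pictures show the rim resting on both arms, well behind the upturned tips. It is roughly midway between the tips and the cross bar.
- **Stillness:** the scene picture around the hook and the small rim did not change beyond noise over about 0.7 s before hand-in.
- **Small rim:** it still stands in its cradle.
- **Forces:** the wrist force readings stayed within a few newtons throughout, and the gripper was well clear of everything at the end.
- **Disagreements:** the hook height differed by up to about 4 mm between cameras. The rim touched the arms about 3 mm lower than I had worked out, so I lowered it by feel until it stopped.
- **Tool tilt:** it drifted by up to about 0.02 rad, which did no harm.

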